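Bridge the steel scraper over the crisper tray to drip-dry

ROBOT

A 6-joint arm with a two-finger parallel gripper is mounted at the origin on the work surface. World frame = base frame: x ahead of the robot, y to its left, z up, the work surface at z = 0. Lengths are in mm, angles in rad, forces in N, time in s.
With the tool pointing down it reaches from about 275 to 1000 mm from the base axis. Payload 8.4 kg.
Tool frame: the origin (TCP) lies on the mounting face of the last link; the fingertips stand 173 mm ahead of it and the grasp point (between the pads) lies 155 mm ahead of it; z points along the fingers, y is the direction in which the jaws open and shut (so a half turn about z gives the same grasp; the last joint's range is limited). The gripper opens to 85 mm and grips with 20 to 120 N. Pads are 22 mm wide; open, the fingers measure 114 mm over their backs; the gripper's body (76 mm by 85 mm) begins 54 mm behind the grasp point. The pads swing forward as they close: fully open they stand 13 mm farther back than shut.
Start: joints at [1.134, 0.353, 1.633, -0, 1.155, -0.002], TCP at [263.268, 566.851, 404.681] pointing down, gripper open.
Joint ranges: [-2.63, 2.63], [-0.92, 2.1], [0.06, 2.66], [-1.3, 4.44], [0, 2.69], [-3.02, 3.02]. Speed limits (rad/s): [2.22, 2.22, 2.79, 3.14, 3.14, 3.14].

INTERFACE

Orientations are given as [roll, pitch, yaw] about the fixed x, y, z axes, in that order (R = Rz(yaw) Ry(pitch) Rx(roll)).
In Python, from rig import readout, imaging, ticket gives the robot as it stands.
- The arm moves only by the tool step_arm, never from a script. Its argument "deltas" is a list of rows, each an object with "translation": the shift along the tool's x, y, z in cm, a list of three; "rot": the turn, a rotation vector about the tool's x, y, z in rad, a list of three. In form: [{"translation": [x, y, z], "rot": [rx, ry, rz]}, ...]. A call has 1 to 8 rows; each row is the pose to reach, as a shift and turn from the pose commanded when the call began, along the tool's axes at that moment; what a row does not reach only later rows make up. A row lasts 1/8 s, in which the tool goes at most 62.5 mm and 10.7 degrees, less where a joint would pass 70% of its speed; a pose out of reach is approached as far as the arm can. A call with a gripper value outside its range is refused whole. "grip" is the closure in counts, from 0 (fully open) to 255 (shut), set as the call begins (left out, the last holds). The fingers move at their own pace and stop on an object; "squeeze" is the grip in N (left out, the last holds). Time passes only in rows, so rows that repeat a pose let the fingers close. It gives the time, the measured TCP pose, the force and the opening at its end, in the units of the state.
- readout.sense(): the state, without advancing time (a new reading comes with each control period).
- imaging.grab_frame(name): name is "side" or "top" or "wrist"; returns a dict with "image" (480x640x3 uint8, red, green, blue), "camera_matrix" (3x3 intrinsics, pixels), "world_to_cam" (4x4, takes a point from world to camera coordinates). Camera axes: x right, y up, looking along -z (the intrinsics and any distortion apply to the point x, -y, -z); pixel columns grow to the right and rows downward; lengths in mm; the calibration is good to about 2 mm. A picture is of the moment at which its call begins. There is no depth.
- ticket.sign_off(): hands the job in, once; it reports no verdict.
The state is a dict: "clock": time; "qpos": joint angles; "qvel": joint speeds; "joint_efforts": joint torques, N m; "eef_pos": TCP position; "tcp_rot": TCP orientation; "contact_force": force on the tool from outside, world axes, zero at the start; "wrist_torque": the same for the moment, N m; "opening": opening from 0.0 (shut) to 1.0 (fully open).
Only numpy, scipy, OpenCV 4.12 (cv2) and the standard library are available. Lean on these libraries where they do the work, as an engineer would, in place of code of your own. Each camera call takes 0.05 s, during which the arm holds its last target.

TASK

Leave the stainless steel scraper to drip-dry: lay it flat, flat face down as it lies now, squarely across the narrow width of the empty clear crisper tray, near the middle of the tray, so that it bridges from one long rim to the other and pokes out about equally past both. Set it down rather than dropping it, do not shove the tray along the shelf, and leave the blue plastic scraper where it is.

Things in the scene. Friction and masses are not known exactly. Their poses are not given: they have to be found in the camera images.
- scraper: Stainless steel scraper (bare metal all over), 240 mm long, 0.16 kg, lying on its flat underside on the shelf (z = 0). Origin: centre of its length and width, on the underside. x runs along it towards the blade, z up. Handle: bar 26 mm wide (y) and 18 mm high, from x = -120 to +40 mm, top at z = 18 mm. Blade: 64 mm wide, 4 mm thick, from x = +30 to +120 mm. The whole underside is one flat plane. It balances about x = -15 mm, on the handle.
- tray: Empty, loose, open-topped crisper tray of clear plastic with a green rim, 0.6 kg, standing on the shelf. Origin: centre of its underside, z up. x is its narrow way, y its long way: over the rim it measures 150 mm (x) by 220 mm (y), and the flat top of the rim is 80 mm above the origin all round. The rim is 12 mm wide and 6 mm thick; the open mouth inside it is 126 by 196 mm; the floor is 4 mm thick.
- blue_scraper: Bystander: blue plastic scraper of the same shape as the steel one but 200 mm long (handle 26 mm wide, 18 mm high, x from -100 to +20 mm; blade 64 mm wide, x from +10 to +100 mm). Origin: middle of its underside, x towards the blade. It lies beside the steel scraper, to its left or right. To be left alone.

How it is judged (in metres and radians):
At the end, for the whole second after the job is handed in: Steel scraper at rest on the tray rim, flat face down, level within 6 degrees, across the narrow width within 15 degrees, its middle within 30 mm (narrow way) and 60 mm (long way) of the tray's middle, underside at rim height (-6/+8 mm); tray upright and at rest (x of scraper in the frame of tray between -0.03 and 0.03 m and y of scraper in the frame of tray between -0.06 and 0.06 m and z of scraper in the frame of tray between 0.074 and 0.088 m and angle between the x axis of scraper and the x axis of tray, either way round below 0.26 rad and angle between each of scraper, tray's own z axis and vertical below 0.1 rad and contact force between scraper and tray above 0.3 N and linear speed of each of scraper, tray below 0.02 m/s); the robot touches nothing.
It fails at once if the steel scraper is dropped: it falls free of the fingers faster than 0.45 m/s (about a 10 mm drop) (contact force between scraper and the fingers below 0.05 N and linear speed of scraper above 0.45 m/s).
It fails at once if the tray is shoved more than 40 mm (distance of tray from where it was at the start of the episode above 0.04 m).
It fails at once if the blue scraper is moved more than 30 mm (distance of blue_scraper from where it was at the start of the episode above 0.03 m).
It also fails if it takes over 35 s, if anything falls off the work surface, if the arm or the gripper's body presses on something with over 40 N, if the wrist force passes 120 N, or if a joint passes its speed limit or range.

## Working session

There is one attempt and no reset: what is moved stays moved. The work goes in short steps, Python scripts to look and compute and a tool call to move; the robot and the scene stay as the last step left them, time stands still between calls to the robot, and variables do not carry over. Pictures are saved under pics/ and viewed, and the job is handed in when it is done.

Besides the shell and the picture viewer there is one more tool, called after "Emit:" as name([rows], argument=value, ...), one row to a line, values as JSON. step_arm: Moves the arm, as the interface text tells. Its arguments: {"type":"object","properties":{"deltas":{"type":"array","items":{"type":"object","properties":{"translation":{"type":"array","items":{"type":"number"}},"rot":{"type":"array","items":{"type":"number"}}}}},"grip":{"type":"number"},"squeeze":{"type":"number"}},"required":["deltas"]}

```bash
mkdir -p pics; ls
python3 - <<'E'
from rig import readout, imaging
import cv2
print(readout.sense())
for n in ["side","top","wrist"]:
    f=imaging.grab_frame(n)
    cv2.imwrite(f"pics/{n}0.png",f["image"][:,:,::-1])
    print(n,f["camera_matrix"],f["world_to_cam"],[k for k in f])
E
```

```text
pics
{'clock': 0.0, 'qpos': array([ 1.13362412e+00,  3.53632483e-01,  1.63415016e+00, -7.28412169e-06,
        1.15518723e+00, -2.39866721e-03]), 'qvel': array([ 9.71452954e-05, -5.32137622e-04, -3.16194286e-04,  9.15290070e-04,
        2.89631064e-04, -2.80938130e-04]), 'joint_efforts': array([-3.59723426e-04, -6.05265355e+01, -3.42070341e+01,  5.94144808e-05,
        9.15419514e-03,  6.87960596e-05]), 'eef_pos': array([263.15112767, 566.63443458, 403.964441  ]), 'tcp_rot': array([-3.14021543e+00,  3.35647678e-06,  2.70682206e+00]), 'contact_force': array([-0.61556657,  0.18955413, -0.41443555]), 'wrist_torque': array([-0.01300362, -0.00926171,  0.01855056]), 'opening': 0.9940827931674036}
side [[558.72747638   0.         316.50008292]
 [  0.         558.72747638 231.15452433]
 [  0.           0.           1.        ]] [[ 8.81601036e-01 -4.71995234e-01 -3.34821033e-04 -4.57235938e+02]
 [ 2.63984282e-01  4.92486208e-01  8.29318777e-01 -1.70137840e+02]
 [-3.91269616e-01 -7.31216680e-01  5.58775675e-01 -7.68828675e+02]
 [ 0.00000000e+00  0.00000000e+00  0.00000000e+00  1.00000000e+00]]
[... 231 characters left out ...]
38399e+01]
 [ 9.90377524e-01  1.85741787e-02  1.37139927e-01 -5.49592227e+02]
 [-1.36955478e-01 -1.08688510e-02  9.90517574e-01 -9.46928067e+02]
 [ 0.00000000e+00  0.00000000e+00  0.00000000e+00  1.00000000e+00]] ['image', 'camera_matrix', 'world_to_cam']
wrist [[417.64844093   0.         318.3446559 ]
 [  0.         417.64844093 239.38254562]
 [  0.           0.           1.        ]] [[ 4.20578881e-01  9.07255975e-01  6.62806233e-06 -6.24897231e+02]
 [-8.69385536e-01  4.03025277e-01 -2.85901058e-01  3.65189210e+01]
 [-2.59388114e-01  1.20238185e-01  9.58259143e-01 -3.78053881e+02]
 [ 0.00000000e+00  0.00000000e+00  0.00000000e+00  1.00000000e+00]] ['image', 'camera_matrix', 'world_to_cam']
```

View pics/top0.png

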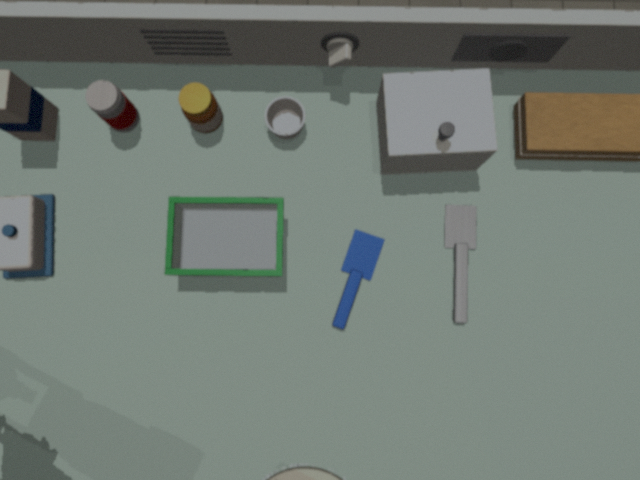

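View pics/side0.png

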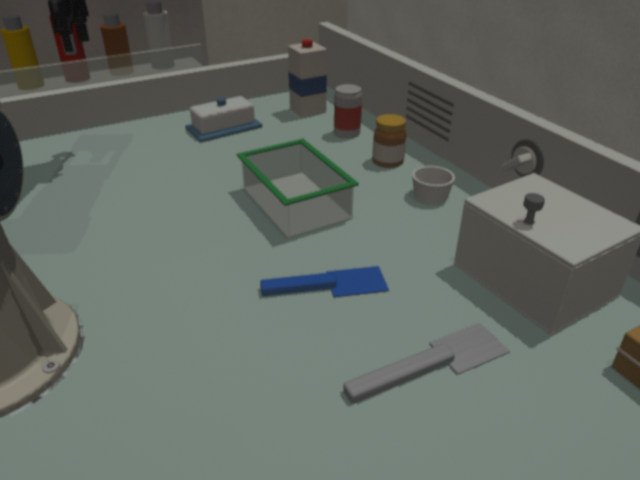

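View pics/wrist0.png

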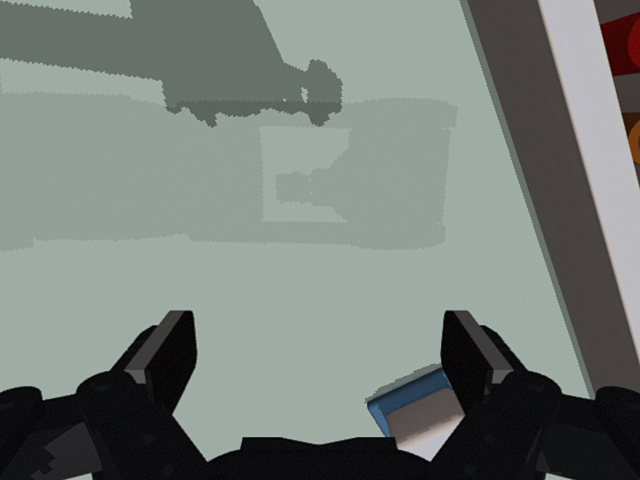

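The top view shows the tray at (226,237) with its long way left-right, the blue scraper at (358,280), and the steel one at (461,264) with its blade up towards the white canister. The side view agrees. Next I'll measure them.

```bash
cat > h.py <<'E'
import numpy as np, cv2
from rig import readout, imaging
def ray(f,uv):
    K=f["camera_matrix"];T=f["world_to_cam"];R=T[:3,:3];t=T[:3,3]
    d=np.linalg.inv(K)@np.array([uv[0],uv[1],1.]); d=np.array([d[0],-d[1],-d[2]])
    return -R.T@t, R.T@d
def onz(f,uv,z):
    o,d=ray(f,uv); return o+d*(z-o[2])/d[2]
def proj(f,p):
    T=f["world_to_cam"];c=T[:3,:3]@np.array(p,float)+T[:3,3];q=f["camera_matrix"]@np.array([c[0],-c[1],-c[2]]);return q[:2]/q[2]
def big(m):
    cs,_=cv2.findContours(m.astype(np.uint8),cv2.RETR_EXTERNAL,cv2.CHAIN_APPROX_NONE)
    return max(cs,key=cv2.contourArea)
E
python3 - <<'E'
from h import *
for n in ["top","side"]:
    f=imaging.grab_frame(n);im=f["image"];h=cv2.cvtColor(im,cv2.COLOR_RGB2HSV)
    g=big((h[...,0]>50)&(h[...,0]<75)&(h[...,1]>150))
    P=np.array([onz(f,p[0],80)[:2] for p in g],np.float32)
    r=cv2.minAreaRect(P);print(n,"tray",r,np.round(cv2.boxPoints(r)).tolist())
    b=big((h[...,0]>105)&(h[...,0]<130)&(h[...,1]>150)&(im[...,2]>120) & (np.arange(640)[None]>200))
    P=np.array([onz(f,p[0],6)[:2] for p in b],np.float32)
    r=cv2.minAreaRect(P);print("blue",r,np.round(cv2.boxPoints(r)).tolist())
    if n=="top":
        box=(slice(195,335),slice(430,495))
    else: box=(slice(315,405),slice(335,520))
    hh=h[box]; m0=np.zeros(h.shape[:2],bool); m0[box]=hh[...,1]<18
    s=big(m0); cv2.imwrite(f"pics/m_{n}.png",cv2.resize(np.hstack([m0[box]*255,im[box][...,1]]).astype(np.uint8),None,fx=2,fy=2))
    P=np.array([onz(f,p[0],8)[:2] for p in s],np.float32)
    r=cv2.minAreaRect(P);print("steel",r,np.round(cv2.boxPoints(r)).tolist(),len(s), h[265,461],h[265,430],h[225,461])
E
```

```text
top tray ((495.8019104003906, 265.8091125488281), (0.0, 0.0), 0.0) [[496.0, 266.0], [496.0, 266.0], [496.0, 266.0], [496.0, 266.0]]
blue ((483.25823974609375, -85.92366027832031), (57.716487884521484, 193.23638916015625), 72.02888488769531) [[382.0, -84.0], [566.0, -143.0], [584.0, -88.0], [400.0, -29.0]]
steel ((522.6668090820312, -299.08099365234375), (67.03404235839844, 241.43963623046875), 88.69686126708984) [[401.0, -330.0], [643.0, -335.0], [644.0, -268.0], [403.0, -263.0]] 294 [  0   0 129] [ 71  25 141] [ 60   2 129]
side tray ((486.77923583984375, 152.71731567382812), (9.011931419372559, 205.83395385742188), 0.8524206876754761) [[481.0, 256.0], [484.0, 50.0], [493.0, 50.0], [490.0, 256.0]]
blue ((533.254150390625, -108.9490737915039), (55.79452896118164, 83.94449615478516), 71.4311294555664) [[485.0, -122.0], [564.0, -149.0], [582.0, -96.0], [502.0, -69.0]]
steel ((518.8193359375, -306.50445556640625), (65.06132507324219, 237.99716186523438), 88.51763916015625) [[399.0, -336.0], [637.0, -342.0], [639.0, -277.0], [401.0, -271.0]] 350 [30 20 77] [ 74  25 132] [42 15 84]
```

```bash
ls pics
```

```text
m_side.png
m_top.png
side0.png
top0.png
wrist0.png
```

Run:
```python
from h import *
for n in ["top","side"]:
    f=imaging.grab_frame(n);im=f["image"].astype(int);h=cv2.cvtColor(f["image"],cv2.COLOR_RGB2HSV)
    m=(im[...,1]-im[...,0]>50)&(im[...,1]-im[...,2]>40)
    g=big(m)
    P=np.array([onz(f,p[0],80)[:2] for p in g],np.float32)
    r=cv2.minAreaRect(P);print(n,"tray",r,np.round(cv2.boxPoints(r)).tolist())
    box=(slice(195,335),slice(430,495)) if n=="top" else (slice(315,405),slice(335,520))
    m0=np.zeros(h.shape[:2],bool); m0[box]=h[box][...,1]<(18 if n=="top" else 18)
    v,u=np.nonzero(m0)
    def part(z,lo,hi):
        P=np.array([onz(f,p,z)[:2] for p in zip(u,v)]); 
        Q=P[(P[:,0]>lo)&(P[:,0]<hi)].astype(np.float32); return Q
    for nm,z,lo,hi in [("blade",4,565,700),("handle",14,380,540)]:
        Q=part(z,lo,hi); r=cv2.minAreaRect(Q); l=cv2.fitLine(Q,cv2.DIST_L2,0,.01,.01).ravel()
        print(nm,r,"fit",l,"ang",np.degrees(np.arctan(l[1]/l[0])),"x",Q[:,0].min(),Q[:,0].max())
print(h.shape)
```

```text
top tray ((557.4065551757812, 162.84144592285156), (146.0924835205078, 216.67591857910156), 0.34927281737327576) [[484.0, 271.0], [485.0, 54.0], [631.0, 55.0], [630.0, 272.0]]
blade ((611.5574951171875, -298.4371337890625), (112.15996551513672, 92.17285919189453), 89.069580078125) fit [ 9.9673027e-01 -8.0800503e-02  6.0460101e+02 -3.0122345e+02] ang -4.6345797 x 565.0063 657.3931
handle ((462.6506042480469, -318.178466796875), (123.90691375732422, 134.24269104003906), 64.91780090332031) fit [ 9.9972767e-01 -2.3337636e-02  4.7010645e+02 -2.9748749e+02] ang -1.3372693 x 394.86627 539.07385
side tray ((555.13818359375, 155.7227020263672), (144.64013671875, 210.9654541015625), 0.4167248010635376) [[482.0, 261.0], [484.0, 50.0], [628.0, 51.0], [627.0, 262.0]]
blade ((602.5807495117188, -306.0823669433594), (65.77633666992188, 76.67013549804688), 88.28655242919922) fit [ 9.9595219e-01 -8.9884818e-02  6.0197784e+02 -3.0680759e+02] ang -5.1569805 x 565.21515 641.13916
handle ((468.6188049316406, -303.84979248046875), (34.506778717041016, 142.53929138183594), 88.19406127929688) fit [ 9.9966955e-01 -2.5705479e-02  4.6686743e+02 -3.0405859e+02] ang -1.4729778 x 397.3 539.9641
(480, 640, 3)
```

View pics/m_top.png

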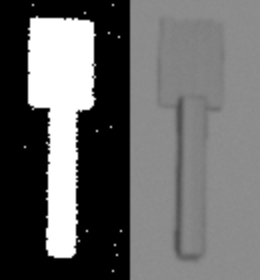

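View pics/m_side.png

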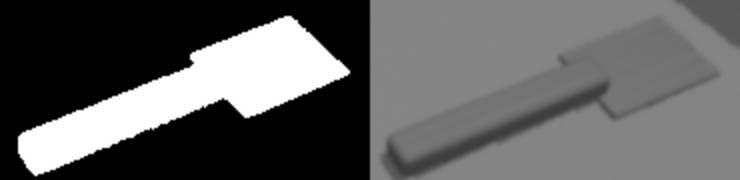

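```bash
cat >> h.py <<'E'
from scipy.spatial.transform import Rotation as Ro
def delta(p,yaw,base=None):
    s=readout.sense(); R=Ro.from_euler("xyz",s["tcp_rot"]); 
    d=R.inv().apply(np.array(p)-s["eef_pos"])/10
    r=(R.inv()*Ro.from_euler("xyz",[np.pi,0,yaw])).as_rotvec()
    print("cm",np.round(d,2),"rot",np.round(r,3)); return d,r
E
python3 -c "
from h import *
delta([500,-300,360],np.pi-.025)"
```

```text
cm [-57.99 -68.64   4.47] rot [-0.   -0.   -0.41]
```

Emit:
step_arm([
  {"translation": [-58, -68.6, 4.5], "rot": [0, 0, -0.41]},
  {"translation": [-58, -68.6, 4.5], "rot": [0, 0, -0.41]},
  {"translation": [-58, -68.6, 4.5], "rot": [0, 0, -0.41]},
  {"translation": [-58, -68.6, 4.5], "rot": [0, 0, -0.41]},
  {"translation": [-58, -68.6, 4.5], "rot": [0, 0, -0.41]},
  {"translation": [-58, -68.6, 4.5], "rot": [0, 0, -0.41]},
  {"translation": [-58, -68.6, 4.5], "rot": [0, 0, -0.41]},
  {"translation": [-58, -68.6, 4.5], "rot": [0, 0, -0.41]},
], grip=0)

```text
clock: 1.35
eef_pos: [395.2, 83.3, 380.0]
tcp_rot: [3.141, 0.001, 3.117]
contact_force: [0.6, 0.2, 0.7]
opening: 1.0
```

```bash
python3 -c "
from h import *
print(readout.sense()['qpos'],readout.sense()['tcp_rot'])
delta([500,-300,360],np.pi-.025)"
```

```text
[ 2.03984518e-01  2.87516017e-02  2.10321493e+00  2.60591089e-05
  1.00824904e+00 -1.34236490e+00] [3.14125932e+00 1.33631625e-03 3.11713164e+00]
cm [-11.41 -38.06   2.  ] rot [0.    0.001 0.001]
```

Emit:
step_arm([
  {"translation": [-11.4, -38, 2]},
  {"translation": [-11.4, -38, 2]},
  {"translation": [-11.4, -38, 2]},
  {"translation": [-11.4, -38, 2]},
  {"translation": [-11.4, -38, 2]},
  {"translation": [-11.4, -38, 2]},
  {"translation": [-11.4, -38, 2]},
  {"translation": [-11.4, -38, 2]},
])

```text
schema error: expected keys translation, rot
```

Run:
```python
from h import *
s=readout.sense();print(s['qpos'],s['tcp_rot'],s['eef_pos'])
f=imaging.grab_frame("wrist");cv2.imwrite("pics/wrist1.png",f["image"][:,:,::-1])
np.savez("w1.npz",**f)
```

```text
[ 2.03984518e-01  2.87516017e-02  2.10321493e+00  2.60591089e-05
  1.00824904e+00 -1.34236490e+00] [3.14125932e+00 1.33631625e-03 3.11713164e+00] [395.24389276  83.2963754  379.98210122]
```

View pics/wrist1.png

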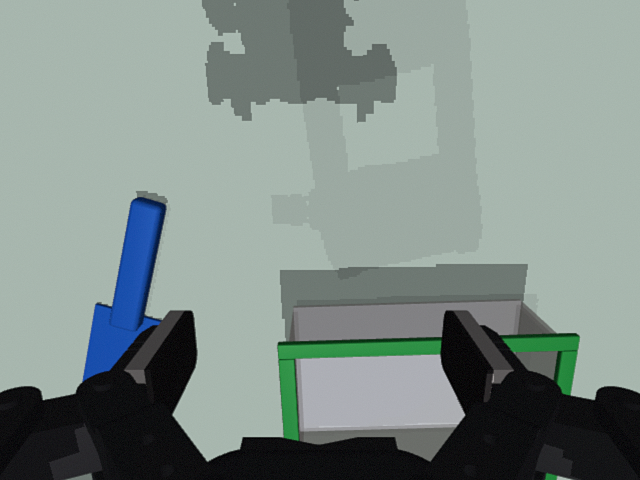

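The wrist view here shows the tray's near rim (row ~345, columns 278–578) and the blue scraper at the left. That gives a check on the tray before moving on.

Emit:
step_arm([
  {"translation": [-11.4, -38, 2], "rot": [0, 0, 0]},
  {"translation": [-11.4, -38, 2], "rot": [0, 0, 0]},
  {"translation": [-11.4, -38, 2], "rot": [0, 0, 0]},
  {"translation": [-11.4, -38, 2], "rot": [0, 0, 0]},
  {"translation": [-11.4, -38, 2], "rot": [0, 0, 0]},
  {"translation": [-11.4, -38, 2], "rot": [0, 0, 0]},
  {"translation": [-11.4, -38, 2], "rot": [0, 0, 0]},
  {"translation": [-11.4, -38, 2], "rot": [0, 0, 0]},
])

```text
clock: 2.4
eef_pos: [499.6, -298.3, 359.2]
tcp_rot: [3.141, -0.001, 3.115]
contact_force: [-0.1, -0.2, -0.7]
opening: 0.999
```

Run:
```python
from h import *
w=dict(np.load("w1.npz")); im=w["image"].astype(int)
m=(im[...,1]-im[...,0]>50)&(im[...,1]-im[...,2]>40)
v,u=np.nonzero(m); P=np.array([onz(w,p,80)[:2] for p in zip(u,v)])
print("wrist tray min",P.min(0),"max",P.max(0))
Q=P[P[:,0]<P[:,0].min()+8]; print(np.percentile(Q,[0,1,50,99,100],axis=0))
s=readout.sense();print(s['qpos'],s['tcp_rot'],s['eef_pos'])
f=imaging.grab_frame("wrist");cv2.imwrite("pics/wrist2.png",f["image"][:,:,::-1])
np.savez("w2.npz",**f)
```

```text
wrist tray min [479.58277411  52.24784332] max [610.35434694 272.09934014]
[[479.58277411  52.50521151]
 [479.88830803  54.33307112]
 [483.98535433 145.08379178]
 [487.48539734 269.37799001]
 [487.57569749 270.88851142]]
[-5.40958002e-01  3.34339646e-01  1.77085212e+00  1.52133663e-04
  1.03708888e+00 -2.08521232e+00] [ 3.14114016e+00 -5.34535867e-04  3.11497333e+00] [ 499.58976686 -298.34414045  359.24171913]
```

View pics/wrist2.png

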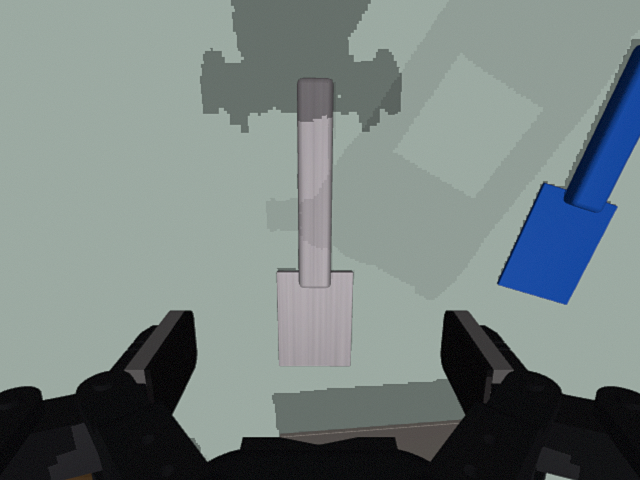

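Run:
```python
from h import *
w=dict(np.load("w2.npz"))
for n,p,z in [("tip L",(278,366),4),("tip R",(351,366),4),("shoulder L",(277,271),4),("shoulder R",(353,271),4),("handle far end top L",(299,80),18),("top R",(332,80),18),("top R blade",(331,285),18),("top L blade",(300,285),18)]: print(n,onz(w,p,z).round(1))
```

```text
tip L [ 639.4 -336.9    4. ]
tip R [ 641.1 -272.     4. ]
shoulder L [ 549.2 -332.9    4. ]
shoulder R [ 550.9 -270.     4. ]
handle far end top L [ 402.7 -308.3   18. ]
top R [ 403.3 -285.4   18. ]
top R blade [ 557.  -288.7   18. ]
top L blade [ 556.3 -313.6   18. ]
```

Wrist camera: the steel scraper is centred near (521.5, -300.8) at about -0.03 rad, 238 mm long and 64 mm wide, so the sizes match. Tray centre is about (556.5, 162.5), yaw ≈ 0.4°. The wrist and top views agree; the side view sits about 6 mm low in y. I'll grasp at the balance point, x ≈ 506.5.

```bash
python3 -c "
from h import *
delta([506.5,-300.3,200],np.pi-.03)"
```

```text
cm [-0.74 -0.31 15.93] rot [ 0.001 -0.001  0.004]
```

Emit:
step_arm([
  {"translation": [-0.7, -0.2, 6], "rot": [0, 0, 0]},
  {"translation": [-0.7, -0.2, 11], "rot": [0, 0, 0]},
  {"translation": [-0.7, -0.2, 14], "rot": [0, 0, 0]},
  {"translation": [-0.7, -0.2, 15.9], "rot": [0, 0, 0]},
  {"translation": [-0.7, -0.2, 15.9], "rot": [0, 0, 0]},
], grip=100, squeeze=60)

```text
clock: 3.08
eef_pos: [506.3, -298.5, 200.1]
tcp_rot: [3.141, -0.002, 3.118]
contact_force: [-1.0, 0.6, -0.7]
opening: 0.608
```

Run:
```python
from h import *
s=readout.sense();print(s['tcp_rot'],s['eef_pos'],s['opening'])
delta([506.5,-300.3,180],np.pi-.03)
f=imaging.grab_frame("wrist");cv2.imwrite("pics/wrist3.png",f["image"][:,:,::-1])
```

```text
[ 3.14052501e+00 -1.74105963e-03  3.11782050e+00] [ 506.28139427 -298.53487593  200.11680538] 0.6081244721977352
cm [-0.03 -0.18  2.01] rot [ 0.001 -0.002  0.006]
```

View pics/wrist3.png

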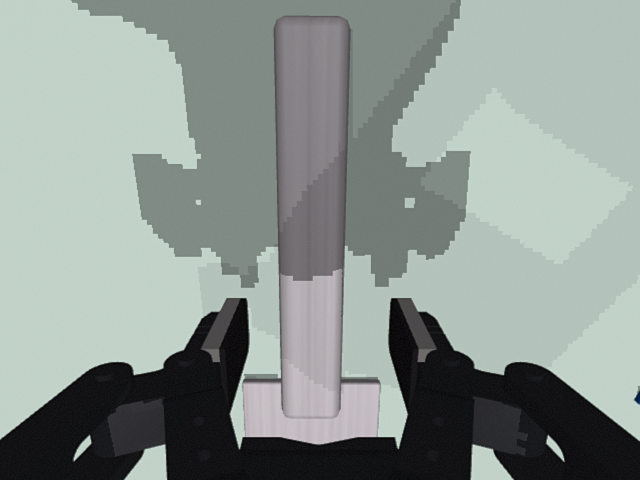

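The jaws straddle the handle: pads at columns 248 and 390, handle centre about 312, so roughly 2 mm off. I'll correct that on the way down.

Emit:
step_arm([
  {"translation": [0, -0.2, 1.0], "rot": [0, 0, 0.006]},
  {"translation": [0, -0.2, 2.0], "rot": [0, 0, 0.006]},
  {"translation": [0, -0.2, 2.3], "rot": [0, 0, 0.006]},
  {"translation": [0, -0.2, 2.3], "rot": [0, 0, 0.006]},
])

```text
clock: 3.62
eef_pos: [506.4, -301.7, 177.4]
tcp_rot: [3.141, -0.0, 3.111]
contact_force: [-0.7, -0.4, 0.1]
opening: 0.605
```

Run:
```python
from h import *
s=readout.sense();print(s['tcp_rot'],s['eef_pos'],s['opening'],s['contact_force'])
f=imaging.grab_frame("side");cv2.imwrite("pics/side3.png",cv2.resize(f["image"][250:430,300:560,::-1],None,fx=3,fy=3))
```

```text
[ 3.14135359e+00 -4.37621330e-04  3.11072086e+00] [ 506.38330641 -301.71923143  177.41341528] 0.6052962805586594 [-0.6935675  -0.44600165  0.0548115 ]
```

View pics/side3.png

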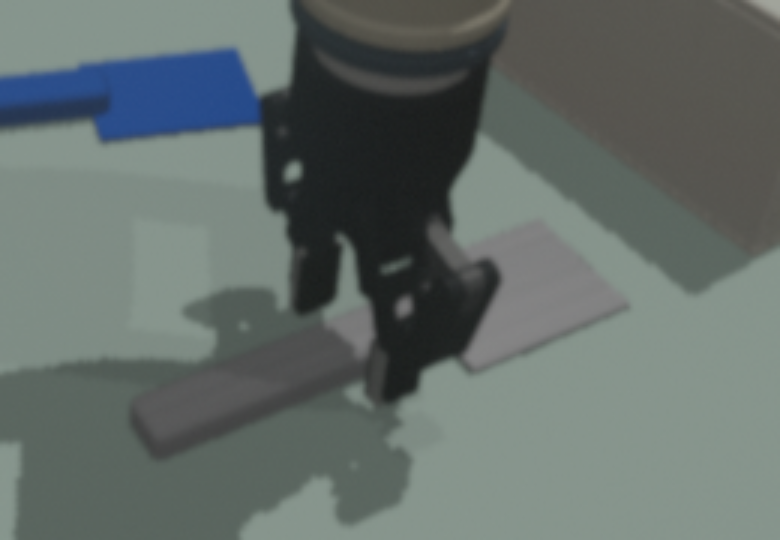

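The fingertips clear the shelf and straddle the handle. I'll go 3 mm lower and close.

Emit:
step_arm([
  {"translation": [0, 0, 0.3], "rot": [0, 0, 0]},
  {"translation": [0, 0, 0.3], "rot": [0, 0, 0]},
])

```text
clock: 3.92
eef_pos: [506.5, -301.7, 174.6]
tcp_rot: [3.142, -0.0, 3.111]
contact_force: [-0.1, 0.7, -0.3]
opening: 0.609
```

Emit:
step_arm([
  {"translation": [0, 0, 0], "rot": [0, 0, 0]},
  {"translation": [0, 0, 0], "rot": [0, 0, 0]},
  {"translation": [0, 0, 0], "rot": [0, 0, 0]},
  {"translation": [0, 0, 0], "rot": [0, 0, 0]},
  {"translation": [0, 0, 0], "rot": [0, 0, 0]},
], grip=255, squeeze=60)

```text
clock: 4.55
eef_pos: [506.7, -301.8, 175.0]
tcp_rot: [-3.141, 0.0, 3.111]
contact_force: [0.0, -0.0, 4.8]
opening: 0.283
```

Run:
```python
from h import *
s=readout.sense();print(s['tcp_rot'],s['eef_pos'],s['opening'],s['contact_force'],s['wrist_torque'])
f=imaging.grab_frame("side");cv2.imwrite("pics/side4.png",cv2.resize(f["image"][250:430,300:560,::-1],None,fx=3,fy=3))
```

```text
[-3.14131357e+00  4.70292404e-04  3.11082096e+00] [ 506.6615846  -301.80972489  174.99212913] 0.2829927555934405 [ 0.03237063 -0.0081133   4.82216662] [ 0.0780721   0.16096013 -0.02405732]
```

View pics/side4.png

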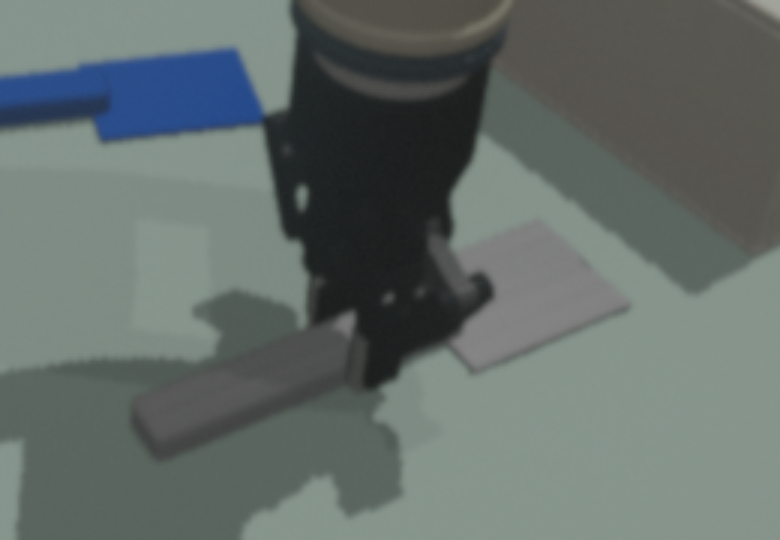

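Closed on the handle: the opening is 24 mm against a 26 mm handle, with 4.8 N against the shelf. Now I'll lift.

Emit:
step_arm([
  {"translation": [0, 0, -0.5], "rot": [0, 0, 0]},
  {"translation": [0, 0, -2], "rot": [0, 0, 0]},
  {"translation": [0, 0, -5], "rot": [0, 0, 0]},
  {"translation": [0, 0, -8.5], "rot": [0, 0, 0]},
  {"translation": [0, 0, -12], "rot": [0, 0, 0]},
  {"translation": [0, 0, -14], "rot": [0, 0, 0]},
  {"translation": [0, 0, -15], "rot": [0, 0, 0]},
  {"translation": [0, 0, -15], "rot": [0, 0, 0]},
])

```text
clock: 5.6
eef_pos: [506.5, -301.7, 325.3]
tcp_rot: [-3.141, 0.001, 3.111]
contact_force: [0.1, 0.5, -1.4]
opening: 0.291
```

Run:
```python
from h import *
s=readout.sense();print(s['tcp_rot'],s['eef_pos'],s['opening'],s['contact_force'],s['wrist_torque'])
f=imaging.grab_frame("side");cv2.imwrite("pics/side5.png",f["image"][:,:,::-1])
f=imaging.grab_frame("wrist");cv2.imwrite("pics/wrist5.png",f["image"][:,:,::-1])
delta([540,162,325],np.pi+.007)
```

```text
[-3.14107817e+00  9.06004611e-04  3.11079132e+00] [ 506.47652504 -301.70875783  325.31878032] 0.29073295973313623 [ 0.05442152  0.54039972 -1.37447368] [ 0.04288067  0.00980975 -0.04140379]
cm [-1.95 46.43 -0.08] rot [ 0.001 -0.001 -0.038]
```

View pics/side5.png

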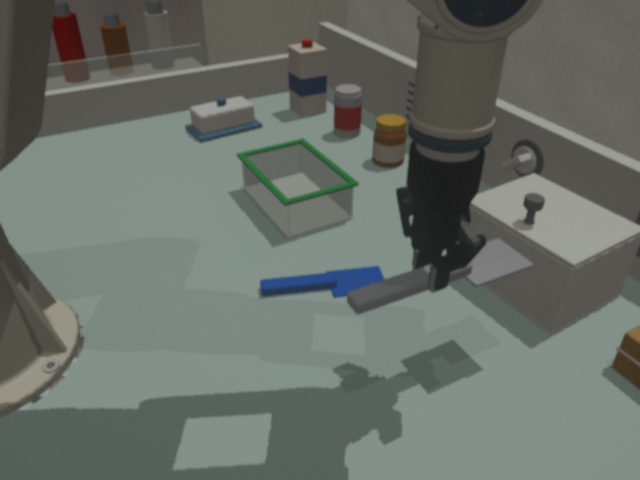

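View pics/wrist5.png

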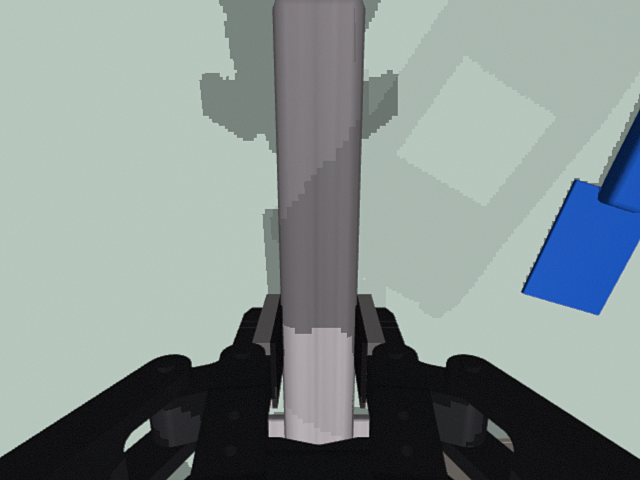

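The scraper is held level, with almost no wrist moment. I'll carry it across to the tray.

Emit:
step_arm([
  {"translation": [-0.3, 3, 0], "rot": [0, 0, 0]},
  {"translation": [-0.6, 8, 0], "rot": [0, 0, -0.01]},
  {"translation": [-1, 14, 0], "rot": [0, 0, -0.02]},
  {"translation": [-1.2, 20, 0], "rot": [0, 0, -0.02]},
  {"translation": [-1.4, 26, 0], "rot": [0, 0, -0.03]},
  {"translation": [-1.7, 32, 0], "rot": [0, 0, -0.03]},
  {"translation": [-1.9, 38, 0], "rot": [0, 0, -0.038]},
  {"translation": [-2, 43, 0], "rot": [0, 0, -0.038]},
])

```text
clock: 6.7
eef_pos: [539.3, 129.7, 323.6]
tcp_rot: [-3.141, -0.002, -3.134]
contact_force: [1.2, -0.4, -1.3]
opening: 0.285
```

Run:
```python
from h import *
print(readout.sense()['eef_pos'])
delta([541.5,162.5,275],np.pi+.007)
```

```text
[539.2867495  129.68589098 323.60022713]
cm [-0.26  3.28  4.86] rot [-0.    -0.002  0.001]
```

Emit:
step_arm([
  {"translation": [-0.1, 2, 0], "rot": [0, 0, 0]},
  {"translation": [-0.2, 3.3, 1], "rot": [0, 0, 0]},
  {"translation": [-0.2, 3.3, 2], "rot": [0, 0, 0]},
  {"translation": [-0.2, 3.3, 3], "rot": [0, 0, 0]},
  {"translation": [-0.2, 3.3, 3.5], "rot": [0, 0, 0]},
  {"translation": [-0.2, 3.3, 3.5], "rot": [0, 0, 0]},
])

```text
clock: 7.45
eef_pos: [541.4, 159.8, 289.2]
tcp_rot: [-3.141, -0.001, -3.135]
contact_force: [0.3, -0.8, -1.8]
opening: 0.288
```

Run:
```python
from h import *
s=readout.sense();print(s['eef_pos'],s['contact_force'],s['wrist_torque'])
delta([541.5,162.5,275],np.pi+.007)
for n in ["top","side","wrist"]:
    f=imaging.grab_frame(n);cv2.imwrite(f"pics/{n}6.png",f["image"][:,:,::-1]); np.savez(n+"6.npz",**f)
```

```text
[541.42943121 159.78609524 289.17600151] [ 0.28784546 -0.75430987 -1.76761923] [-0.06407007 -0.02027012 -0.00300494]
cm [-0.01  0.27  1.42] rot [-0.    -0.001 -0.001]
```

View pics/top6.png

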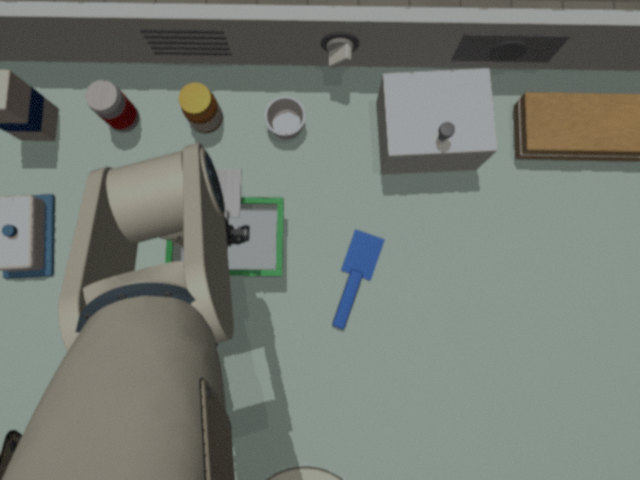

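View pics/side6.png

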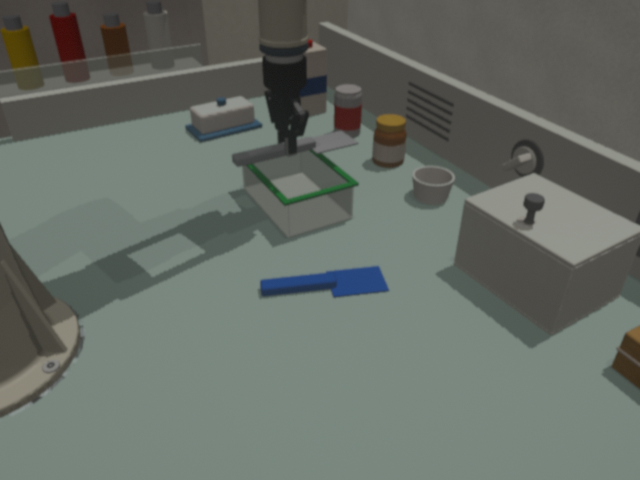

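View pics/wrist6.png

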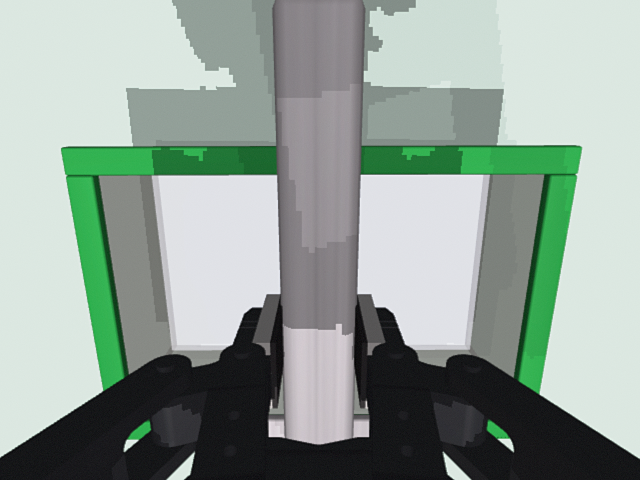

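The scraper is over the middle of the tray and square to the near rim (row ~148, columns 62–581). Next I'll lower in small steps, watching the force.

Run:
```python
from h import *
w=dict(np.load("wrist6.npz"))
for p in [(62,149),(581,147),(66,175),(578,174),(105,390),(540,390)]: print(p,onz(w,p,80).round(1))
```

```text
(62, 149) [482.9  53.   80. ]
(581, 147) [480.5 270.4  80. ]
(66, 175) [493.8  52.9  80. ]
(578, 174) [491.8 271.2  80. ]
(105, 390) [601.   54.6  80. ]
(540, 390) [599.6 272.2  80. ]
```

Emit:
step_arm([
  {"translation": [0, 0.2, 1], "rot": [0, 0, 0]},
  {"translation": [0, 0.2, 1.9], "rot": [0, 0, 0]},
  {"translation": [0, 0.2, 2.6], "rot": [0, 0, 0]},
  {"translation": [0, 0.2, 2.9], "rot": [0, 0, 0]},
  {"translation": [0, 0.2, 2.9], "rot": [0, 0, 0]},
])

```text
clock: 8.22
eef_pos: [541.4, 162.5, 260.4]
tcp_rot: [-3.141, -0.0, -3.134]
contact_force: [0.1, -0.3, -0.8]
opening: 0.289
```

Emit:
step_arm([
  {"translation": [0, 0, 0.15], "rot": [0, 0, 0]},
  {"translation": [0, 0, 0.3], "rot": [0, 0, 0]},
  {"translation": [0, 0, 0.4], "rot": [0, 0, 0]},
  {"translation": [0, 0, 0.4], "rot": [0, 0, 0]},
])

```text
clock: 8.72
eef_pos: [541.4, 162.5, 256.6]
tcp_rot: [-3.142, -0.0, -3.134]
contact_force: [0.9, -0.6, -0.8]
opening: 0.288
```

Emit:
step_arm([
  {"translation": [0, 0, 0.1], "rot": [0, 0, 0]},
  {"translation": [0, 0, 0.1], "rot": [0, 0, 0]},
])

```text
clock: 8.98
eef_pos: [541.5, 162.5, 255.6]
tcp_rot: [-3.142, -0.0, -3.134]
contact_force: [-0.8, -0.4, -1.4]
opening: 0.288
```

Emit:
step_arm([
  {"translation": [0, 0, 0.1], "rot": [0, 0, 0]},
  {"translation": [0, 0, 0.1], "rot": [0, 0, 0]},
])

```text
clock: 9.22
eef_pos: [541.5, 162.5, 255.0]
tcp_rot: [3.142, 0.0, -3.134]
contact_force: [-0.8, -0.6, 2.8]
opening: 0.29
```

Emit:
step_arm([
  {"translation": [0, 0, 0.05], "rot": [0, 0, 0]},
  {"translation": [0, 0, 0.05], "rot": [0, 0, 0]},
])

```text
clock: 9.48
eef_pos: [541.5, 162.5, 255.0]
tcp_rot: [3.142, 0.0, -3.134]
contact_force: [-3.5, -1.7, 10.5]
opening: 0.285
```

Contact at z = 255.0, as predicted, and it presses at about 10 N. I'll release partway, to 52 mm.

Emit:
step_arm([
  {"translation": [0, 0, -0.03], "rot": [0, 0, 0]},
  {"translation": [0, 0, -0.03], "rot": [0, 0, 0]},
  {"translation": [0, 0, -0.03], "rot": [0, 0, 0]},
  {"translation": [0, 0, -0.03], "rot": [0, 0, 0]},
  {"translation": [0, 0, -0.03], "rot": [0, 0, 0]},
], grip=100, squeeze=20)

```text
clock: 10.1
eef_pos: [541.5, 162.5, 254.4]
tcp_rot: [3.142, -0.0, -3.134]
contact_force: [-0.8, -0.1, 0.2]
opening: 0.61
```

Run:
```python
from h import *
s=readout.sense();print(s['eef_pos'],s['contact_force'],s['wrist_torque'],s['opening'])
for n in ["side","wrist"]:
    f=imaging.grab_frame(n);im=f["image"][:,:,::-1]
    if n=="side": im=cv2.resize(im[90:250,200:400],None,fx=3,fy=3)
    cv2.imwrite(f"pics/{n}7.png",im)
```

```text
[541.49987779 162.4894302  254.41149291] [-0.76606614 -0.13142163  0.16564806] [0.02096384 0.00781495 0.01234378] 0.6096960925804745
```

View pics/side7.png

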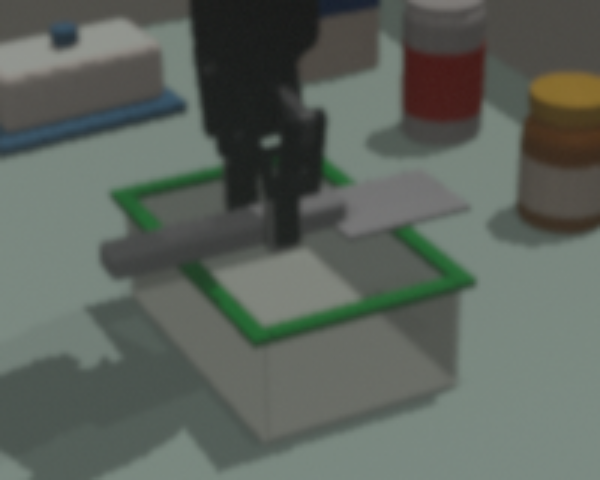

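View pics/wrist7.png

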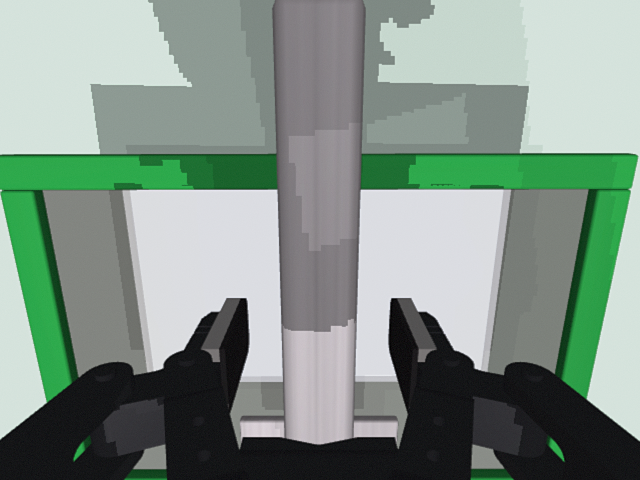

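The fingers are clear on both sides and the scraper rests on both rims. I'll withdraw straight up and then move aside so the top camera can see the tray.

Emit:
step_arm([
  {"translation": [0, 0, -1], "rot": [0, 0, 0]},
  {"translation": [0, 0, -3], "rot": [0, 0, 0]},
  {"translation": [0, 0, -7], "rot": [0, 0, 0]},
  {"translation": [0, 0, -12], "rot": [0, 0, 0]},
  {"translation": [0, -6, -15], "rot": [0, 0, 0]},
  {"translation": [4, -12, -15], "rot": [0, 0, 0]},
  {"translation": [8, -18, -15], "rot": [0, 0, 0]},
  {"translation": [12, -24, -15], "rot": [0, 0, 0]},
])

```text
clock: 11.2
eef_pos: [439.6, -52.7, 405.3]
tcp_rot: [-3.141, 0.001, -3.134]
contact_force: [0.7, -1.6, 0.1]
opening: 0.603
```

Emit:
step_arm([
  {"translation": [0, -5, 0], "rot": [0, 0, 0]},
  {"translation": [0, -10, 0], "rot": [0, 0, 0]},
  {"translation": [0, -14, 0], "rot": [0, 0, 0]},
  {"translation": [0, -14, 0], "rot": [0, 0, 0]},
  {"translation": [0, -14, 0], "rot": [0, 0, 0]},
])

```text
clock: 11.82
eef_pos: [441.7, -191.1, 404.7]
tcp_rot: [3.141, 0.0, -3.135]
contact_force: [-0.4, -0.5, 1.1]
opening: 0.61
```

Run:
```python
from h import *
for n in ["top","side"]:
    f=imaging.grab_frame(n);im=f["image"]
    cv2.imwrite(f"pics/{n}8.png",im[:,:,::-1]); np.savez(n+"8.npz",**f)
    i=im.astype(int); m=(i[...,1]-i[...,0]>50)&(i[...,1]-i[...,2]>40)
    v,u=np.nonzero(m); P=np.array([onz(f,p,80)[:2] for p in zip(u,v)],np.float32)
    print(n,cv2.minAreaRect(P))
print(readout.sense()['qvel'])
```

```text
top ((557.4779052734375, 162.82882690429688), (146.9041290283203, 216.9066619873047), 0.6140311360359192)
side ((555.1580810546875, 156.15408325195312), (145.4031982421875, 214.05030822753906), 0.4312983751296997)
[ 0.00799369 -0.00085596 -0.00041122 -0.00143262 -0.00306341 -0.00058347]
```

View pics/top8.png

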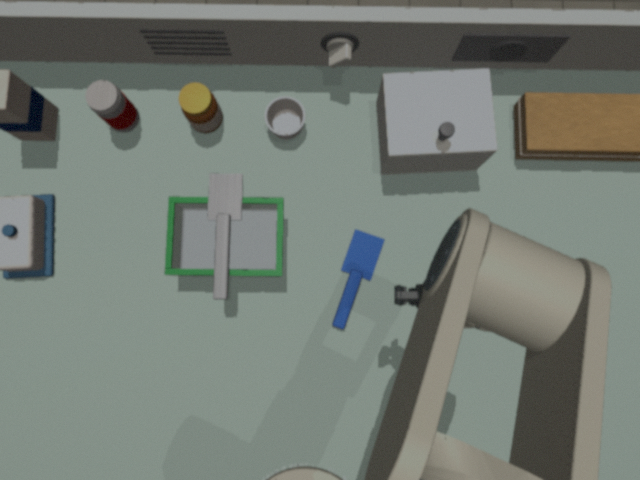

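View pics/side8.png

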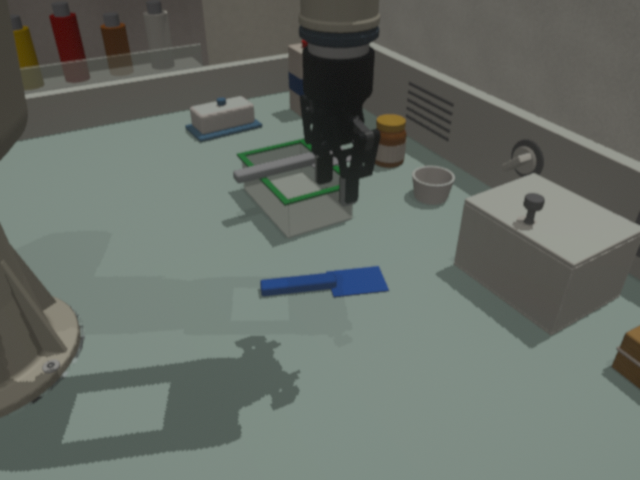

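Run:
```python
from h import *
w=dict(np.load("top8.npz"))
a=onz(w,(225.5,173),84);b=onz(w,(221,298),96);print(a,b,(a+b)/2,np.linalg.norm((a-b)[:2]),np.degrees(np.arctan2((a-b)[1],(a-b)[0])))
from rig import ticket
s=readout.sense();print(s['clock'],s['contact_force']); ticket.sign_off()
```

```text
[677.52451384 165.56086119  84.        ] [439.67891854 160.49255301  96.        ] [558.60171619 163.0267071   90.        ] 237.89959006026024 1.2207445982008063
11.925 [-0.02332022  0.63095905  0.29389223]
the job is handed in; nothing more can be done
```

The steel scraper now lies flat, face down, across the middle of the clear tray, resting on both long rims. I handed the job in at 11.9 s of the 35 s allowed; no verdict is reported.

I gripped it at its balance point on the handle, carried it level and lowered it until it touched the rim. I then opened the fingers, withdrew straight up and moved the arm aside.

**Last checks, from the top view:**
- **Scraper position:** its middle is at about (558.6, 163.0) mm and the tray's at (557.5, 162.8) mm, so they are about 1 mm apart.
- **Scraper angle:** it is about 1–2° off square across the tray. Its measured length of 238 mm fits the real 240 mm.
- **Height:** it touched the rim at the predicted tool height, which puts its underside at about 80 mm.
- **Tray:** it moved less than 1 mm.
- **Blue scraper:** by eye it is unmoved; I did not re-measure it.

**One disagreement:** the side camera puts things about 6 mm lower in y than the top and wrist cameras. The shift was the same before and after, so I used the top and wrist views, which agree with each other. In the last side picture the gripper hid the blade end, so the final check rests on the top view.

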